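# Set the night light's drum to five and fit its guard cover

### The arm

A 6-joint arm with a two-finger parallel gripper is mounted at the origin on the work surface. World frame = base frame: x ahead of the robot, y to its left, z up, the work surface at z = 0. Lengths are in mm, angles in rad, forces in N, time in s.
With the tool pointing down it reaches from about 300 to 775 mm from the base axis. Payload 14.6 kg.
Tool frame: the origin (TCP) lies between the finger pads; the fingertips stand manip.finger_overhang ahead of it and the grasp point (between the pads) lies 2 mm behind it (manip.finger_overhang is the distance from the TCP to the fingertips, in mm); z points along the fingers, y is the direction in which the jaws open and shut (so a half turn about z gives the same grasp; the last joint's range is limited). The gripper opens to 94 mm and grips with 3 to 60 N. Pads are 16 mm wide; open, the fingers measure 119 mm over their backs; the gripper's body (75 mm by 177 mm) begins 78 mm behind the grasp point.
Start: joints at [-1.303, 0.3, 1.521, -0, 1.321, -0.067], TCP at [180.712, -519.454, 222.446] pointing down, gripper open.
Joint ranges: [-3.03, 3.03], [-0.79, 2.21], [0.23, 2.52], [-1.04, 4.18], [0, 3.07], [-2.55, 2.55]. Speed limits (rad/s): [2.22, 2.22, 2.57, 3.14, 3.14, 3.14].

### API

Orientations are given as [roll, pitch, yaw] about the fixed x, y, z axes, in that order (R = Rz(yaw) Ry(pitch) Rx(roll)).
In Python, from cell import manip gives the robot as it stands.
- The arm moves only by the tool drive_tool, never from a script. Its argument "steps" is a list of rows, each an object with "delta_pos": the shift along the world's x, y, z in mm, a list of three; "yaw": the turn about the world's z in rad; "hand": the finger opening in mm, from 0 to 94. A call has 1 to 5 rows; each row shifts and turns the commanded pose from where the row before left it; what a row does not reach is not made up. A row lasts 1/12 s, in which the tool goes at most 41.7 mm and 7.16 degrees, less where a joint would pass 70% of its speed; a pose out of reach is approached as far as the arm can. A call is refused whole if a number of a shift passes 41.7 or a number of a turn 0.125, either way. A call with a gripper value outside its range is refused whole. The fingers move at their own pace and stop on an object; "squeeze" is the grip in N (left out, the last holds). Time passes only in rows, so rows that do not move let the fingers close. It gives the time, the measured TCP pose, the force and the opening at its end, in the units of the state.
- manip.read_state(): the state, without advancing time (a new reading comes with each control period).
- manip.camera(name): name is "scene" or "top" or "wrist"; returns a dict with "frame" (400x640x3 uint8, red, green, blue), "range_z" (400x640 float32, mm along the optical axis (not along the pixel's ray), 0 where there is no reading), "intrinsics" (3x3 intrinsics, pixels), "position" and "attitude" of the camera in the world. Camera axes: x right, y down, z forward; pixel columns grow to the right and rows downward; lengths in mm; the calibration is good to about 2 mm. The wrist camera is an equidistant fisheye: a pixel r from the principal point sees the ray r / f radians off the axis. A picture is of the moment at which its call begins.
- manip.sign_off(): hands the job in, once; it reports no verdict.
The state is a dict: "clock": time; "joints": joint angles; "qd": joint speeds; "effort": joint torques, N m; "eef_pos": TCP position; "eef_rot": TCP orientation; "wrist_force": force on the tool from outside, world axes, zero at the start; "moment": the same for the moment, N m; "finger_gap": finger opening in mm.
Only numpy, scipy, OpenCV 4.12 (cv2) and the standard library are available. Lean on these libraries where they do the work, as an engineer would, in place of code of your own. Each camera call takes 0.05 s, during which the arm holds its last target.

### The job

On the night light, press the step button until the drum face with five dots lies on top, level with the two black marks; do not go past five and do not turn the drum by hand. Then fit the guard cover over the button: hook one edge under the lip at the top of the sloping seat, swing the other edge down until the cover lies flat on the slope inside its frame, and let go. Leave the toys where they are.

Things in the scene. Friction and masses are not known exactly. Their poses are not given: they have to be found in the camera images.
- night_light: Wooden night light fixed to the bench. Origin on the bench under it; x points away from its sloping front, z up. In its frame (mm): sloping seat at x -100 to 0; drum housing behind it at x 2 to 111, y -50 to 50, 100 tall (drum top 111); a lamp on a block 95 wide beside the drum, dome centre x 61, y 97, radius 40, 115 tall.
- seat: Sloping seat of the night light, facing its -x side, 30 degrees from level. Frame: x up the slope, y across, z square out of it; origin mid-seat on the ledge plane that carries the cover. In mm: side walls y +-44, 3 high; back wall x 47; in the middle a button well 70 (x) by 66 (y), 30 deep. Seated, the cover's grip centre is at z 19, x within 3, y within 4.
- lip_edge (a point): Middle of the free edge of the lip at the top of the seat, on its underside: seat frame x 35, z 10 mm. The lip covers x 35 to 47 mm over the whole width; it is 4 mm thick, with 10 mm free under it.
- stop_wall (a point): Middle of the top of the low stop wall at the foot of the seat, on its inner face: seat frame x -47, z 5 mm. From here to the lip's edge is 82 mm, to the back wall under the lip 94 mm.
- button_top (a point): Centre of the top of the white round step button (30 mm diameter) in the well; at rest 5 mm below the ledge plane, moving square into the slope (along the seat's -z) when pressed.
- button (a joint): Travel of the step button: 0 at rest, 0.011 m fully down; it springs back. A press takes up to about 12 N; press slowly (under 50 mm/s), as a jab can skip a step; only a press all the way to its stop is sure to step the drum, one step for each press, and it must come fully up before the next.
- drum (a joint): Turn of the drum about its level axis (rad). It snaps to steps of 60 degrees (1.047): 0 one dot on top, 1.047 two dots, 2.094 three, 3.142 four, 4.189 five, 5.236 six. Each full press adds one step. It starts at one, two or three dots (in the first moment it swings to the nearest step).
- drum_faces: The white six-sided drum, 68 mm across flats and 56 mm wide, with 1 to 6 round black dots (9 mm) on its faces; origin on its axis. Not to be touched.
- mark (a point): Middle of the top face of the drum; two small black bars stand on the housing on either side of it. The face lying level here is the one set.
- cover_grip (a point): The loose guard cover: wooden plate 90 (x) by 80 (y) by 5 mm with an upright rib in the middle of its top, 46 long (x), 14 thick (y), 28 high. 63 to 120 g. This point: rib centre, 19 mm above the plate's underside. x along the rib, z up. Same turned half round; its 80 mm edges go to lip and stop wall. Starts flat on the bench, left or right of the night light.
- turtle: Green plastic toy turtle, about 115 by 95 mm, 52 mm tall; origin at the middle of its underside. Lies on the other side of the night light from the cover. Leave alone.
- bead_box: Clear round bead jar with a white twist cap, 70 mm wide, 75 mm tall; origin at its underside. Leave alone.
- xylophone: Wooden xylophone, 260 by 150 mm, 26 mm tall; origin at the middle of its underside. Leave alone.
- spatula: Red toy spatula, 200 mm long, lying flat near the robot, left of the night light; origin at its underside. Leave alone.
- mallet: Wooden xylophone mallet stick, 170 mm long, 12 mm thick, lying near the robot on the right. Leave alone.
- truck: Wooden toy truck, 110 by 66 mm, 71 mm tall, on the left; origin under its middle. Leave alone.
Mind the look-alikes: they are no part of the job. Of the things shaped like the part that bears cover_grip, the wooden one is meant.

How it is judged (in metres and radians):
On the way:
1. the drum shows five dots on top and the button is up again (value of joint drum between 3.99 and 4.39 rad and value of joint button below 0.002 m), for 0.2 s.
At the end, for the whole second after the job is handed in: The drum shows five dots on top (within 0.2 rad), the button is up, and the cover lies at rest and flat on the slope (within 0.06 rad), one edge under the lip, its grip centre within 6 mm along and 7 mm across the seat's middle and 16 to 21.5 mm above the ledge plane, released (all of step 1 and x of cover_grip in the frame of seat between -0.006 and 0.006 m and y of cover_grip in the frame of seat between -0.007 and 0.007 m and z of cover_grip in the frame of seat between 0.016 and 0.0215 m and angle between the z axis of cover_grip and the z axis of seat, either way round below 0.06 rad and velocity of joint drum below 0.1 rad/s); the robot touches nothing.
It fails at once if the drum is stepped past five (value of joint drum above 4.8 rad).
It fails at once if the robot touches the drum (contact force between any of the arm, the fingers and drum_faces above 1 N).
It fails at once if a toy is pushed away by more than 30 mm (distance of any of turtle, bead_box, xylophone, spatula, mallet, truck from where it was at the start of the episode above 0.03 m).
It also fails if it takes over 56 s, if anything falls off the work surface, if the arm or the gripper's body presses on something with over 40 N, if the wrist force passes 120 N, or if a joint passes its speed limit or range.

## Working session

There is one attempt and no reset: what is moved stays moved. The work goes in short steps, Python scripts to look and compute and a tool call to move; the robot and the scene stay as the last step left them, time stands still between calls to the robot, and variables do not carry over. Pictures are saved under pics/ and viewed, and the job is handed in when it is done.

Besides the shell and the picture viewer there is one more tool, called after "Emit:" in YAML: its name, and indented under it one key for each argument. drive_tool: Moves the arm, as the interface text tells. Its arguments: {"type":"object","properties":{"steps":{"type":"array"},"squeeze":{"type":"number"}},"required":["steps"]}

```bash
ls; mkdir -p pics
cat > h.py <<'E'
import numpy as np,cv2
from cell import manip
def snap(n,tag):
    c=manip.camera(n); cv2.imwrite(f'pics/{tag}.png',c['frame'][:,:,::-1]); np.savez(f'pics/{tag}.npz',**c); return c
def load(tag): return dict(np.load(f'pics/{tag}.npz',allow_pickle=True))
E
python3 - <<'E'
from h import *
print(manip.read_state(), manip.finger_overhang)
for n in ['scene','top','wrist']:
    c=snap(n,n+'0'); print(n,c['intrinsics'],c['position'],c['attitude'])
E
```

```text
pics
{'clock': 0.0, 'joints': array([-1.30258085e+00,  3.00475102e-01,  1.52161707e+00, -3.17433460e-05,
        1.32068056e+00, -6.66048589e-02]), 'qd': array([-9.65302398e-04,  2.40554465e-05,  6.59612502e-04,  4.86301991e-04,
        1.41901641e-03, -6.59199240e-05]), 'effort': array([-2.54522405e-03, -5.31799221e+01, -3.52743208e+01,  7.06912042e-02,
        2.43211380e-02, -8.08589402e-05]), 'eef_pos': array([ 180.64967886, -519.21745894,  221.86889814]), 'eef_rot': array([-3.14041315e+00, -4.78624562e-05,  3.34828186e-01]), 'wrist_force': array([ 0.92179264, -0.78393693, -0.46598776]), 'moment': array([ 0.04147704, -0.02595814, -0.00031624]), 'finger_gap': 94.29550437903593} 17.0
scene [[474.6252331    0.         318.12266845]
 [  0.         474.6252331  196.53326022]
 [  0.           0.           1.        ]] [1182.69291703  215.10658232 1053.22848779] [-2.51393597  0.01421505  1.8396398 ]
top [[375.76573674   0.         326.86784927]
 [  0.         375.76573674 201.25563548]
 [  0.           0.           1.        ]] [ 357.70572989   11.8244964  1039.98786008] [-2.98159797e+00  1.28634701e-03 -1.56669471e+00]
wrist [[309.70691629   0.         319.17844837]
 [  0.         309.70691629 198.87493674]
 [  0.           0.           1.        ]] [ 247.77665102 -496.57023154  385.21236483] [ 2.89271588e+00  2.78642116e-04 -1.23620485e+00]
```

View pics/scene0.png

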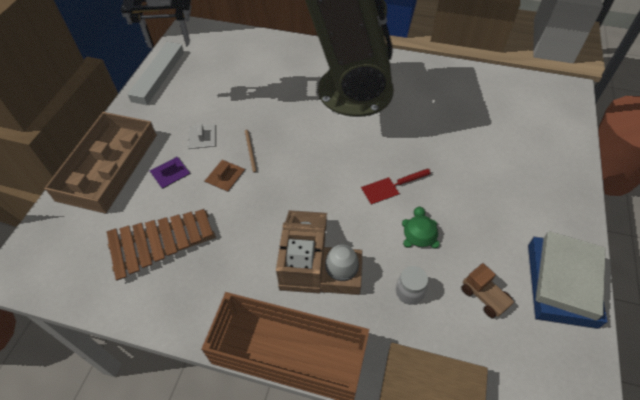

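View pics/top0.png

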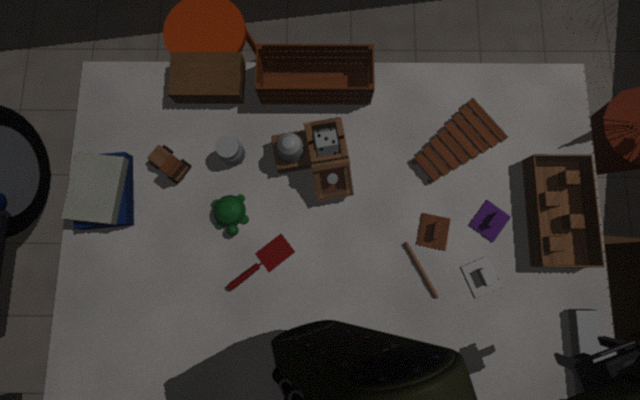

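View pics/wrist0.png

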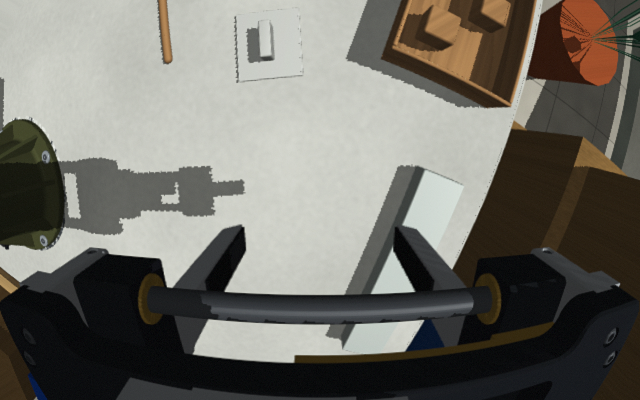

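The cover look-alikes in the top view are brown/wooden (433,231), purple (489,221) and white (480,277). The brown one fits "wooden". I'll check it with an enlarged crop, and check the drum too.

Run:
```python
from h import *
t=cv2.imread('pics/top0.png'); s=cv2.imread('pics/scene0.png')
r=lambda im,x0,y0,x1,y1:cv2.resize(im[y0:y1,x0:x1],(390,290),interpolation=cv2.INTER_CUBIC)
a=np.vstack([np.hstack([r(t,260,105,380,210),r(t,400,195,520,300)]),np.hstack([r(s,265,200,375,300),r(s,140,115,260,205)])])
cv2.imwrite('pics/crop0.png',np.clip(a*1.5,0,255))
```

```text
[ WARN:0@0.788] global loadsave.cpp:1063 imwrite_ Unsupported depth image for selected encoder is fallbacked to CV_8U.
```

View pics/crop0.png

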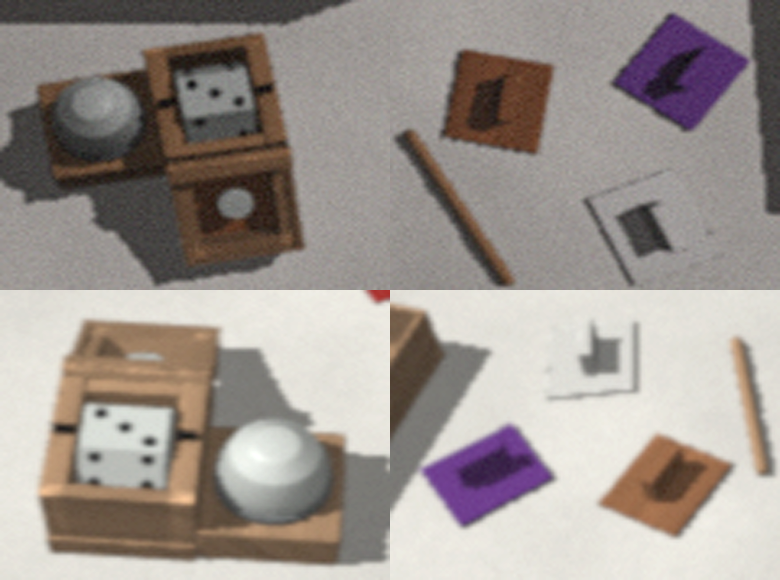

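The picture shows three dots on top, level with the marks. The brown wooden cover is at top (433,231), and the purple and white ones are decoys. Next I'll measure the light and the cover from the range images.

```bash
cat >> h.py <<'E'
from scipy.spatial.transform import Rotation as R
def cloud(c):
    K=c['intrinsics'];z=c['range_z'].astype(float);v,u=np.mgrid[:z.shape[0],:z.shape[1]]
    p=np.stack([(u-K[0,2])/K[0,0]*z,(v-K[1,2])/K[1,1]*z,z],-1)
    w=p@R.from_euler('xyz',c['attitude']).as_matrix().T+c['position']
    w[z==0]=np.nan; return w
E
python3 - <<'E'
from h import *
for n in ['top0','scene0']:
    c=load(n);w=cloud(c);f=c['frame'].astype(int);Z=w[...,2]
    X,Y=w[...,0],w[...,1]
    reg=(X>380)&(X<800)&(abs(Y)<250)
    print(n,'table z',np.nanmedian(Z[(X>300)&(X<420)&(Y>-100)&(Y<0)]))
    def rect(m,name):
        cc=cv2.connectedComponentsWithStats(m.astype(np.uint8)); 
        i=1+np.argmax(cc[2][1:,4]); mm=cc[1]==i
        pts=w[mm][:,:2].astype(np.float32); pts=pts[~np.isnan(pts).any(1)]
        print(name,mm.sum(),cv2.minAreaRect(pts),'z',np.nanmedian(w[mm][:,2]), 'px',cc[3][i])
    rect(reg&(abs(Z-100)<6),'rim z100')
    rect((f[...,0]>f[...,2]*1.6)&(abs(Z)<12)&(X>300)&(X<640)&(Y<-180)&(Y>-420)&(Z<10),'cover plate')
    wh=(f.max(-1)-f.min(-1)<25)&(Z>20)&reg
    # lamp points
    m=reg&(Z>80)&(f.max(-1)-f.min(-1)<25)&(f.min(-1)>60)
    rect(m,'white')
E
```

```text
top0 table z -0.4419101554160534
rim z100 1023 ((661.966796875, 16.390811920166016), (132.8629150390625, 99.95963287353516), 10.141131401062012) z 98.86428973894488 px [326.47702835 145.66177908]
cover plate 740 ((442.3229675292969, -278.9624328613281), (78.43669128417969, 87.79398345947266), 78.27462005615234) z 4.423423075716869 px [432.94189189 231.32027027]
white 335 ((662.7816162109375, 104.98037719726562), (55.79583740234375, 50.00286865234375), 5.001437664031982) z 107.95679633436418 px [291.4358209  142.90149254]
scene0 table z -1.2214227070439847
rim z100 1298 ((666.2406005859375, 17.065216064453125), (133.47938537597656, 100.00687408447266), 10.3264741897583) z 98.49740622887123 px [300.70030817 248.24345146]
cover plate 498 ((446.99249267578125, -278.4663391113281), (79.13191986083984, 88.95584869384766), 76.94664764404297) z 3.935167732391392 px [224.83333333 176.1746988 ]
white 723 ((678.3233032226562, 16.65587043762207), (86.31884765625, 61.66887664794922), 10.097573280334473) z 107.5051979324262 px [299.44813278 252.88934993]
```

Run:
```python
from h import *
yaw=np.deg2rad(10.2)
for n in ['top0','scene0']:
    c=load(n);w=cloud(c)
    ctr=np.array([664.1,16.7]); o=ctr-44.5*np.array([np.cos(yaw),np.sin(yaw)])
    d=w[...,:2]-o; lx=d[...,0]*np.cos(yaw)+d[...,1]*np.sin(yaw); ly=-d[...,0]*np.sin(yaw)+d[...,1]*np.cos(yaw)
    print(n,o)
    for y0,y1 in [(-8,8),(36,42),(45,50),(-42,-36),(-50,-45)]:
        s=[]
        for x0 in range(-112,124,6):
            m=(lx>=x0)&(lx<x0+6)&(ly>y0)&(ly<y1)
            s.append(f'{x0+3}:{np.nanmedian(w[m][:,2]):.0f}' if m.sum() else f'{x0+3}:-')
        print(y0,' '.join(s))
```

```text
top0 [620.30329545   8.81972906]
-8 -109:-0 -103:0 -97:1 -91:39 -85:42 -79:44 -73:38 -67:28 -61:21 -55:26 -49:54 -43:60 -37:64 -31:65 -25:44 -19:93 -13:99 -7:100 -1:93 5:98 11:97 17:85 23:94 29:105 35:110 41:111 47:110 53:112 59:111 65:111 71:110 77:100 83:87 89:82 95:83 101:98 107:98 113:- 119:- 125:-
36 -109:-0 -103:-2 -97:0 -91:3 -85:39 -79:44 -73:49 -67:53 -61:55 -55:59 -49:62 -43:68 -37:68 -31:73 -25:74 -19:94 -13:98 -7:100 -1:94 5:102 11:100 17:100 23:101 29:99 35:102 41:97 47:99 53:108 59:99 65:99 71:99 77:99 83:100 89:100 95:99 101:98 107:99 113:- 119:- 125:-
45 -109:-1 -103:-1 -97:2 -91:20 -85:44 -79:48 -73:51 -67:54 -61:59 -55:62 -49:65 -43:70 -37:74 -31:74 -25:81 -19:95 -13:100 -7:98 -1:93 5:99 11:100 17:99 23:97 29:97 35:100 41:98 47:98 53:98 59:100 65:99 71:100 77:99 83:100 89:101 95:99 101:100 107:101 113:- 119:- 125:-
-42 -109:-2 -103:1 -97:1 -91:40 -85:40 -79:46 -73:47 -67:52 -61:55 -55:57 -49:61 -43:66 -37:68 -31:74 -25:76 -19:94 -13:99 -7:101 -1:94 5:100 11:100 17:101 23:98 29:99 35:100 41:100 47:100 53:106 59:99 65:99 71:99 77:99 83:99 89:97 95:99 101:99 107:100 11
[... 948 characters left out ...]
:21 -19:95 -13:98 -7:98 -1:74 5:100 11:100 17:98 23:99 29:76 35:99 41:99 47:97 53:99 59:78 65:97 71:98 77:99 83:87 89:99 95:99 101:99 107:84 113:41 119:0 125:-2
-42 -109:- -103:- -97:- -91:42 -85:42 -79:44 -73:45 -67:50 -61:53 -55:57 -49:61 -43:65 -37:66 -31:- -25:- -19:95 -13:100 -7:99 -1:96 5:98 11:100 17:97 23:100 29:99 35:97 41:99 47:98 53:108 59:104 65:100 71:99 77:101 83:99 89:100 95:99 101:100 107:96 113:46 119:-0 125:-1
-50 -109:- -103:- -97:- -91:42 -85:42 -79:46 -73:50 -67:53 -61:55 -55:62 -49:64 -43:65 -37:71 -31:74 -25:- -19:94 -13:97 -7:99 -1:96 5:97 11:98 17:97 23:100 29:99 35:100 41:101 47:96 53:105 59:97 65:98 71:100 77:101 83:98 89:99 95:101 101:99 107:99 113:43 119:-2 125:0
```

Emit:
drive_tool:
  steps:
    - {"delta_pos": [28,33,2],"yaw": -0.1,"hand": 0}
    - {"delta_pos": [28,33,2],"yaw": -0.1,"hand": 0}
    - {"delta_pos": [28,33,2],"yaw": -0.1,"hand": 0}
    - {"delta_pos": [28,33,2],"yaw": -0.1,"hand": 0}
    - {"delta_pos": [28,33,2],"yaw": -0.1,"hand": 0}

```text
clock: 0.57
eef_pos: [316.1, -359.0, 232.1]
eef_rot: [-3.141, 0.0, -0.17]
wrist_force: [0.9, -0.7, 0.0]
finger_gap: 64.1
```

Emit:
drive_tool:
  steps:
    - {"delta_pos": [28,33,0],"yaw": -0.05,"hand": 0}
    - {"delta_pos": [28,33,0],"yaw": 0,"hand": 0}
    - {"delta_pos": [0,0,0],"yaw": 0,"hand": 0}
    - {"delta_pos": [0,0,0],"yaw": 0,"hand": 0}

```text
clock: 0.9
eef_pos: [370.2, -295.9, 232.0]
eef_rot: [-3.142, 0.0, -0.211]
wrist_force: [0.2, -0.7, 0.5]
finger_gap: 37.4
```

Run:
```python
from h import *
c=snap('wrist','w1');s=manip.read_state();print(s['clock'],s['eef_pos'],s['eef_rot'],s['wrist_force'],s['finger_gap'],c['position'],c['attitude'],s['joints'])
```

```text
0.95 [ 369.40977408 -296.95626489  231.97363824] [ 3.14151411e+00  2.38501722e-04 -2.13340529e-01] [-0.35186205 -0.61526424 -0.35290258] 33.2744233365907 [ 439.68133531 -311.39955415  395.26336456] [ 2.89290298e+00 -5.90802568e-04 -1.78229561e+00] [-7.54289459e-01  1.21531860e-01  1.71423082e+00 -1.97010628e-04
  1.30599399e+00  1.02989896e+00]
```

View pics/w1.png

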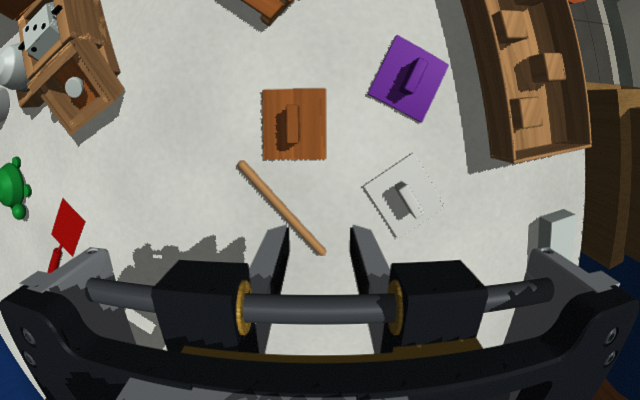

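The wrist picture shows the wooden cover at (293,124) with its rib upright in the image. Purple is at (410,78) and white at (405,195). I'll measure the cover from this view.

```bash
cat >> h.py <<'E'
def wray(c,u,v):
    K=c['intrinsics'];a=(np.asarray(u,float)-K[0,2])/K[0,0];b=(np.asarray(v,float)-K[1,2])/K[1,1]
    r=np.hypot(a,b)+1e-12
    d=np.stack([a/r*np.sin(r),b/r*np.sin(r),np.cos(r)],-1)
    return d@R.from_euler('xyz',c['attitude']).as_matrix().T
def wplane(c,u,v,z):
    d=wray(c,u,v);t=(z-c['position'][2])/d[...,2];return c['position']+t[...,None]*d
def wcloud(c):
    z=c['range_z'].astype(float);v,u=np.mgrid[:z.shape[0],:z.shape[1]]
    K=c['intrinsics'];r=np.hypot((u-K[0,2])/K[0,0],(v-K[1,2])/K[1,1])
    w=wray(c,u,v)*(z/np.cos(r))[...,None]+c['position']; w[z==0]=np.nan; return w
E
python3 - <<'E'
from h import *
c=load('w1');f=c['frame'].astype(int);w=wcloud(c)
m=np.zeros(f.shape[:2],np.uint8);m[75:175,245:340]=1
m&=((f[...,0]>f[...,2]*1.7)).astype(np.uint8)
m=cv2.morphologyEx(m,cv2.MORPH_CLOSE,np.ones((9,9)))
cc=cv2.connectedComponentsWithStats(m);i=1+np.argmax(cc[2][1:,4]);m=cc[1]==i
v,u=np.nonzero(m);p=wplane(c,u,v,5.)
print(m.sum(),cc[2][i],cv2.minAreaRect(p[:,:2].astype(np.float32)))
print('plate z',np.nanmedian(w[m][:,2]), 'bench',np.nanmedian(w[190:215,200:230,2]))
q=w[m];k=q[:,2]>26;print('rib',k.sum(),cv2.minAreaRect(q[k][:,:2].astype(np.float32)),np.median(q[k][:,2]))
E
```

```text
4443 [ 262   89   64   71 4443] ((444.1189270019531, -279.54681396484375), (79.1990966796875, 89.16503143310547), 77.97344207763672)
plate z 6.109929727150927 bench 0.9165141986123331
rib 467 ((444.65570068359375, -280.1636657714844), (13.906563758850098, 46.00422286987305), 77.3564453125) 33.86921131891711
```

Emit:
drive_tool:
  steps:
    - {"delta_pos": [20,40,5],"yaw": 0.08,"hand": 0}
    - {"delta_pos": [20,40,5],"yaw": 0.08,"hand": 0}
    - {"delta_pos": [20,40,5],"yaw": 0.08,"hand": 0}
    - {"delta_pos": [20,40,5],"yaw": 0.08,"hand": 0}
    - {"delta_pos": [20,40,5],"yaw": 0.08,"hand": 0}

```text
clock: 1.37
eef_pos: [461.9, -111.8, 255.5]
eef_rot: [3.141, 0.0, 0.186]
wrist_force: [0.1, -0.5, 0.1]
finger_gap: 0.8
```

Emit:
drive_tool:
  steps:
    - {"delta_pos": [5,40,0],"yaw": 0,"hand": 0}
    - {"delta_pos": [5,40,0],"yaw": 0,"hand": 0}
    - {"delta_pos": [0,0,0],"yaw": 0,"hand": 0}
    - {"delta_pos": [0,0,0],"yaw": 0,"hand": 0}

```text
clock: 1.7
eef_pos: [471.9, -31.9, 255.1]
eef_rot: [3.142, 0.0, 0.186]
wrist_force: [-0.5, -0.7, -1.2]
finger_gap: 0.1
```

Run:
```python
from h import *
c=snap('wrist','w2');s=manip.read_state();print(s['clock'],s['eef_pos'],s['eef_rot'],s['wrist_force'],s['finger_gap'],c['position'],c['attitude'],s['joints'])
```

```text
1.75 [471.79604003 -33.00535235 255.07694836] [3.14141238e+00 3.31063094e-04 1.84584250e-01] [ 0.12151279 -0.43819443  0.61559987] 0.5858941707226067 [541.72704995 -19.25136637 418.29473809] [ 2.89241199e+00 -8.02152698e-04 -1.38462268e+00] [-1.47157570e-01  1.01168417e-01  1.68249956e+00 -2.84676109e-04
  1.35817898e+00  1.23911458e+00]
```

View pics/w2.png

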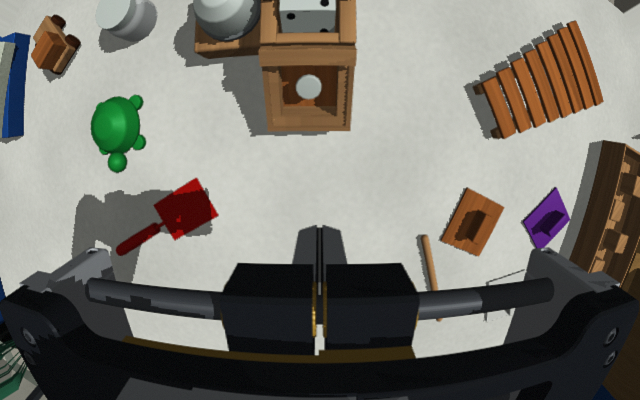

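The cover is at (444.4, -279.8) with yaw about -0.21. The wrist view shows the button at (309,87) in the seat. I'll measure the seat and button, and fit the ledge plane.

```bash
python3 - <<'E'
from h import *
c=load('w2');f=c['frame'].astype(int);w=wcloud(c)
# button
m=np.zeros(f.shape[:2],np.uint8);m[68:108,285:335]=1
m&=((f.max(-1)-f.min(-1)<30)&(f.min(-1)>100)).astype(np.uint8)
cc=cv2.connectedComponentsWithStats(m);i=1+np.argmax(cc[2][1:,4]);b=cc[1]==i
q=w[b];print('button',b.sum(),cc[3][i],np.nanmedian(q,0),cv2.minAreaRect(q[:,:2].astype(np.float32)))
g=np.zeros(f.shape[:2],bool);g[40:140,250:365]=1
br=g&(f[...,0]>f[...,2]*1.25)&(w[...,2]>30)
print('orange z hist',np.histogram(w[br][:,2],bins=range(30,112,6)))
k=br&(abs(w[...,2]-99)<7)
print('rim',cv2.minAreaRect(w[k][:,:2].astype(np.float32)))
yaw=np.deg2rad(10.2);o=np.array([576.,1.])
d=w[...,:2]-o; lx=d[...,0]*np.cos(yaw)+d[...,1]*np.sin(yaw); ly=-d[...,0]*np.sin(yaw)+d[...,1]*np.cos(yaw);Z=w[...,2]
for y0,y1 in [(-8,8),(34,42),(45,50),(-42,-34),(-50,-45)]:
    s=[]
    for x0 in range(-56,56,4):
        mm=(lx>=x0)&(lx<x0+4)&(ly>y0)&(ly<y1)
        s.append(f'{x0+2}:{np.nanmedian(Z[mm]):.0f}' if mm.sum() else f'{x0+2}:-')
    print(y0,' '.join(s))
# y extents of walls/ well, at rows of lx
for x0 in (-30,-20,-10,0,10):
    mm=(abs(lx-x0)<3)&(abs(ly)<70)&(Z>25); print(x0,'y range',np.nanpercentile(ly[mm],[0.5,99.5]))
# ledge plane fit
mm=(abs(abs(ly)-38)<3)&(abs(lx)<25)&(Z>30)
A=np.c_[lx[mm],ly[mm],np.ones(mm.sum())];s=np.linalg.lstsq(A,Z[mm],rcond=None)[0];r=Z[mm]-A@s;kk=abs(r)<3
s=np.linalg.lstsq(A[kk],Z[mm][kk],rcond=None)[0];print('ledge',s,np.rad2deg(np.arctan(s[0])))
E
python3 - <<'E'
import cv2;im=cv2.imread('pics/w2.png')[0:150,180:400];cv2.imwrite('pics/w2c.png',cv2.resize(im,(770,525),interpolation=2))
E
```

```text
button 483 [308.42857143  86.52173913] [ 5.79481313e+02 -1.28417872e-02  6.16071075e+01] ((579.64794921875, 0.5596885681152344), (26.07137107849121, 27.414737701416016), 10.321563720703125)
orange z hist (array([ 397,  564, 1735,  461,  314,  315,  313,  321,  165,   29,  498,
       1578,  348]), array([ 30,  36,  42,  48,  54,  60,  66,  72,  78,  84,  90,  96, 102,
       108]))
rim ((611.9006958007812, 6.511196136474609), (27.318946838378906, 100.6133041381836), 10.139842987060547)
-8 -54:1 -50:1 -46:45 -42:43 -38:44 -34:46 -30:46 -26:38 -22:30 -18:25 -14:23 -10:26 -6:56 -2:58 2:61 6:63 10:65 14:66 18:64 22:44 26:95 30:98 34:101 38:103 42:97 46:96 50:99 54:99
34 -54:1 -50:2 -46:44 -42:43 -38:43 -34:45 -30:48 -26:50 -22:53 -18:56 -14:57 -10:59 -6:62 -2:64 2:67 6:69 10:71 14:73 18:76 22:79 26:96 30:98 34:101 38:103 42:96 46:97 50:101 54:101
45 -54:1 -50:3 -46:44 -42:45 -38:47 -34:49 -30:51 -26:54 -22:56 -18:59 -14:61 -10:63 -6:65 -2:67 2:70 6:73 10:74 14:77 18:79 22:81 26:97 30:99 34:102 38:103 42:97 46:96 50:101 54:101
-42 -54:1 -50:0 -46:45 -42:43 -38:43 -34:46 -30:48 -26:50 -22:53 -18:55 -14:57 -10:59 -6:61 -2:64 2:67 6:69 10:71 14:72 18:75 22:78 26:96 30:99 34:101 38:103 42:99 46:95 50:100 54:101
-50 -54:1 -50:1 -46:45 -42:45 -38:46 -34:50 -30:51 -26:53 -22:56 -18:58 -14:61 -10:63 -6:65 -2:67 2:70 6:72 10:74 14:77 18:79 22:82 26:96 30:99 34:101 38:103 42:97 46:95 50:101 54:101
-30 y range [-51.42760978  47.63383421]
-20 y range [-51.03120997  47.86353435]
-10 y range [-50.03205378  48.09770696]
0 y range [-50.48985624  48.37967208]
10 y range [-50.69149527  48.06417981]
ledge [5.85565405e-01 2.38447919e-03 6.54110005e+01] 30.351763699760305
```

View pics/w2c.png

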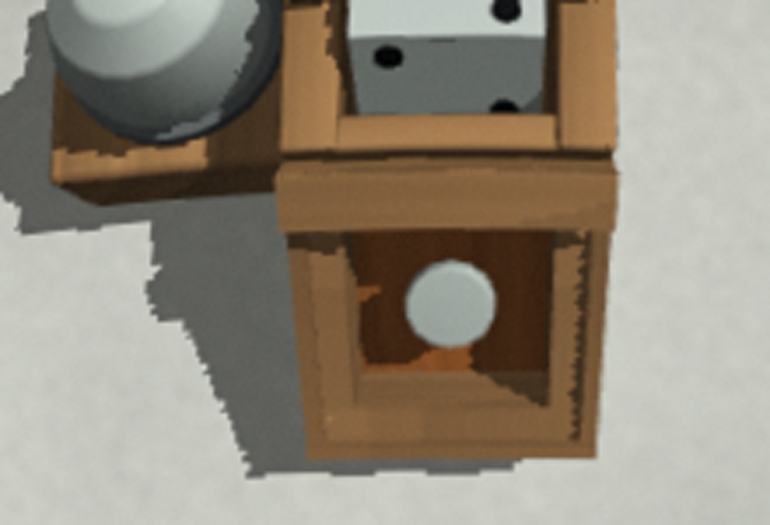

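Emit:
drive_tool:
  steps:
    - {"delta_pos": [22,7,-35],"yaw": -0.008,"hand": 0}
    - {"delta_pos": [24,8,-38],"yaw": 0,"hand": 0}
    - {"delta_pos": [24,8,-38],"yaw": 0,"hand": 0}
    - {"delta_pos": [16,5,-34],"yaw": 0,"hand": 0}
    - {"delta_pos": [8,2,-18],"yaw": 0,"hand": 0}

```text
clock: 2.17
eef_pos: [561.3, -5.6, 94.7]
eef_rot: [-3.141, 0.004, 0.174]
wrist_force: [0.7, 0.1, -0.1]
finger_gap: 0.6
```

Emit:
drive_tool:
  steps:
    - {"delta_pos": [0,0,0],"yaw": 0,"hand": 0}
    - {"delta_pos": [0,0,0],"yaw": 0,"hand": 0}
    - {"delta_pos": [0,0,0],"yaw": 0,"hand": 0}

```text
clock: 2.42
eef_pos: [561.7, -5.0, 100.6]
eef_rot: [3.141, -0.002, 0.175]
wrist_force: [-0.5, 0.2, 0.7]
finger_gap: 0.1
```

Run:
```python
from h import *
s=manip.read_state();print(s['clock'],s['eef_pos'],s['eef_rot'],s['wrist_force'])
c=snap('scene','s1')
im=c['frame'][190:310,240:400,::-1];cv2.imwrite('pics/s1c.png',cv2.resize(im,(768,576),interpolation=2))
```

```text
2.4167 [561.74120762  -5.04300882 100.61275092] [ 3.14106233e+00 -1.63009667e-03  1.75033788e-01] [-0.48233821  0.20850599  0.65890759]
```

View pics/s1c.png

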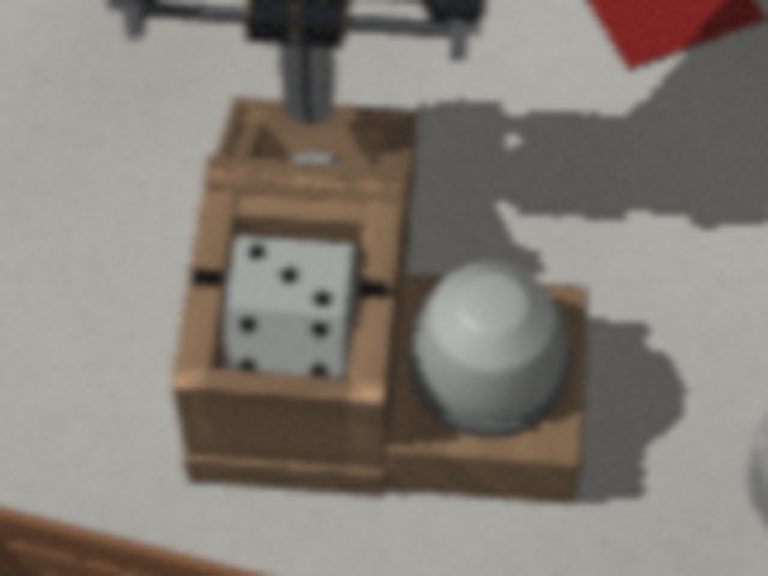

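Still three on top, with four coming up next behind it, so two presses are needed. First press, slowly along the button axis.

Emit:
drive_tool:
  steps:
    - {"delta_pos": [4,2,-7],"yaw": 0,"hand": 0}
    - {"delta_pos": [4,2,-7],"yaw": 0,"hand": 0}
    - {"delta_pos": [2,0.4,-3.5],"yaw": 0,"hand": 0}
    - {"delta_pos": [1.5,0.3,-2.6],"yaw": 0,"hand": 0}
    - {"delta_pos": [1.5,0.3,-2.6],"yaw": 0,"hand": 0}

```text
clock: 2.88
eef_pos: [574.5, 1.6, 76.1]
eef_rot: [-3.141, 0.001, 0.177]
wrist_force: [-3.3, -1.6, 5.8]
finger_gap: 0.5
```

Emit:
drive_tool:
  steps:
    - {"delta_pos": [1,0.2,-1.7],"yaw": 0,"hand": 0}
    - {"delta_pos": [1,0.2,-1.7],"yaw": 0,"hand": 0}
    - {"delta_pos": [1,0.2,-1.7],"yaw": 0,"hand": 0}

```text
clock: 3.13
eef_pos: [577.2, 2.1, 71.5]
eef_rot: [-3.141, 0.001, 0.177]
wrist_force: [-5.6, 0.1, 5.8]
finger_gap: 0.3
```

Emit:
drive_tool:
  steps:
    - {"delta_pos": [1,0.2,-1.7],"yaw": 0,"hand": 0}
    - {"delta_pos": [1,0.2,-1.7],"yaw": 0,"hand": 0}

```text
clock: 3.3
eef_pos: [579.2, 2.5, 68.1]
eef_rot: [-3.142, 0.001, 0.177]
wrist_force: [-15.3, -1.9, 23.8]
finger_gap: 0.8
```

Force jumped to about 28 N, so the button is at its stop. Retracting along the axis, then a look.

Emit:
drive_tool:
  steps:
    - {"delta_pos": [0,0,0],"yaw": 0,"hand": 0}
    - {"delta_pos": [-2,-0.4,3.5],"yaw": 0,"hand": 0}
    - {"delta_pos": [-2,-0.4,3.5],"yaw": 0,"hand": 0}
    - {"delta_pos": [-2.5,-0.4,4],"yaw": 0,"hand": 0}
    - {"delta_pos": [-2.5,-0.4,4],"yaw": 0,"hand": 0}

```text
clock: 3.72
eef_pos: [570.5, 0.9, 83.1]
eef_rot: [3.142, -0.0, 0.177]
wrist_force: [0.1, 0.3, -0.4]
finger_gap: 0.4
```

Emit:
drive_tool:
  steps:
    - {"delta_pos": [-1.5,-0.3,2.6],"yaw": 0,"hand": 0}
    - {"delta_pos": [0,0,0],"yaw": 0,"hand": 0}

```text
clock: 3.88
eef_pos: [569.2, 0.6, 86.2]
eef_rot: [3.141, -0.001, 0.177]
wrist_force: [-0.2, 0.4, -0.2]
finger_gap: 0.5
```

Run:
```python
from h import *
s=manip.read_state();print(s['clock'],s['eef_pos'],s['eef_rot'],s['wrist_force'])
c=snap('scene','s2')
im=c['frame'][190:310,240:400,::-1];cv2.imwrite('pics/s2c.png',cv2.resize(im,(768,576),interpolation=2))
```

```text
3.8833 [5.69160154e+02 5.51936812e-01 8.62055617e+01] [ 3.14132728e+00 -1.20735562e-03  1.76833849e-01] [-0.17581799  0.36028064 -0.21674841]
```

View pics/s2c.png

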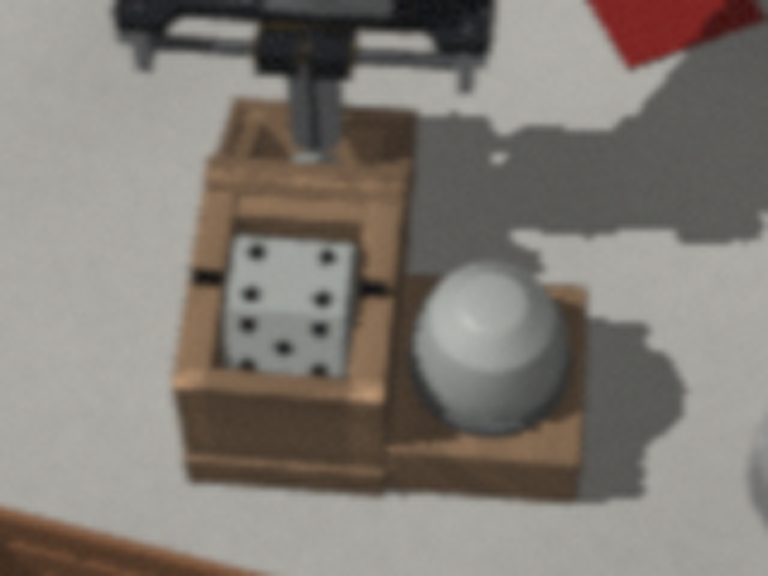

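Four dots on top now, and the next face shows five. Pressing once more.

Emit:
drive_tool:
  steps:
    - {"delta_pos": [2,0.4,-3.5],"yaw": 0,"hand": 0}
    - {"delta_pos": [2,0.4,-3.5],"yaw": 0,"hand": 0}
    - {"delta_pos": [1.5,0.3,-2.6],"yaw": 0,"hand": 0}
    - {"delta_pos": [1.5,0.3,-2.6],"yaw": 0,"hand": 0}
    - {"delta_pos": [1,0.2,-1.7],"yaw": 0,"hand": 0}

```text
clock: 4.35
eef_pos: [577.1, 2.1, 71.5]
eef_rot: [3.142, 0.001, 0.177]
wrist_force: [-3.3, -1.3, 6.0]
finger_gap: 0.5
```

Emit:
drive_tool:
  steps:
    - {"delta_pos": [1,0.2,-1.7],"yaw": 0,"hand": 0}
    - {"delta_pos": [1,0.2,-1.7],"yaw": 0,"hand": 0}
    - {"delta_pos": [0.5,0.1,-0.9],"yaw": 0,"hand": 0}

```text
clock: 4.6
eef_pos: [579.3, 2.5, 67.9]
eef_rot: [3.141, 0.001, 0.177]
wrist_force: [-17.3, -2.9, 26.9]
finger_gap: 0.5
```

Emit:
drive_tool:
  steps:
    - {"delta_pos": [0,0,0],"yaw": 0,"hand": 0}
    - {"delta_pos": [-2,-0.4,3.5],"yaw": 0,"hand": 0}
    - {"delta_pos": [-2,-0.4,3.5],"yaw": 0,"hand": 0}
    - {"delta_pos": [-2.5,-0.4,4],"yaw": 0,"hand": 0}
    - {"delta_pos": [-2.5,-0.4,4],"yaw": 0,"hand": 0}

```text
clock: 5.02
eef_pos: [570.3, 1.1, 82.2]
eef_rot: [-3.141, 0.0, 0.177]
wrist_force: [-0.0, 0.8, 0.4]
finger_gap: 0.6
```

Emit:
drive_tool:
  steps:
    - {"delta_pos": [-10,-2,15],"yaw": 0,"hand": 30}
    - {"delta_pos": [-15,-3,25],"yaw": 0,"hand": 30}
    - {"delta_pos": [0,0,0],"yaw": 0,"hand": 30}

```text
clock: 5.27
eef_pos: [545.3, -4.2, 125.9]
eef_rot: [3.141, -0.004, 0.177]
wrist_force: [0.7, 0.1, 0.8]
finger_gap: 17.0
```

Run:
```python
from h import *
s=manip.read_state();print(s['clock'],s['eef_pos'],s['eef_rot'],s['wrist_force'],s['finger_gap'])
c=snap('scene','s3')
im=c['frame'][190:310,240:400,::-1];cv2.imwrite('pics/s3c.png',cv2.resize(im,(768,576),interpolation=2))
```

```text
5.2667 [545.30998799  -4.16950386 125.87882015] [ 3.14063015 -0.00375576  0.17682335] [0.73507664 0.09986728 0.79188056] 16.99594856824902
```

View pics/s3c.png

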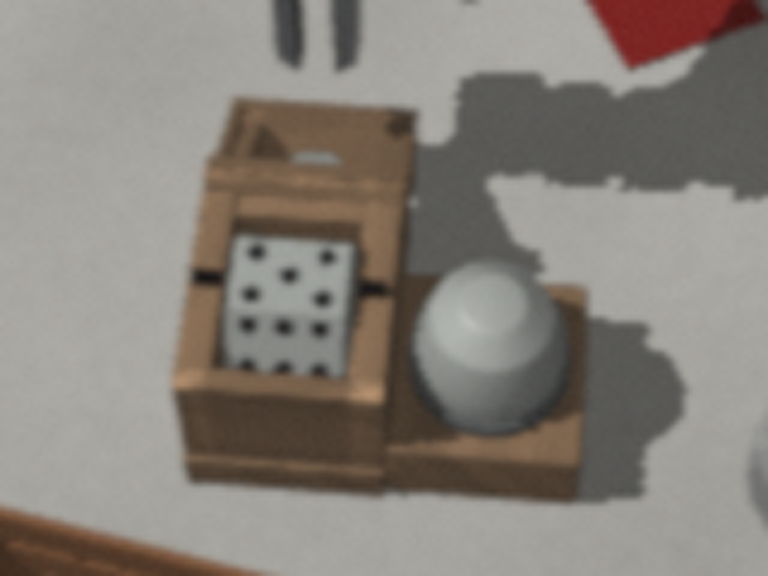

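Five dots on top and level with the marks, and the button is visible up again. Now the cover.

Emit:
drive_tool:
  steps:
    - {"delta_pos": [-14,-39,5],"yaw": -0.06,"hand": 40}
    - {"delta_pos": [-14,-39,5],"yaw": -0.06,"hand": 40}
    - {"delta_pos": [-14,-39,0],"yaw": -0.06,"hand": 40}
    - {"delta_pos": [-14,-39,0],"yaw": -0.06,"hand": 40}
    - {"delta_pos": [-14,-39,0],"yaw": -0.06,"hand": 40}

```text
clock: 5.73
eef_pos: [474.6, -200.2, 131.6]
eef_rot: [-3.141, 0.001, -0.126]
wrist_force: [1.8, -1.1, -0.3]
finger_gap: 40.2
```

Emit:
drive_tool:
  steps:
    - {"delta_pos": [-14,-39,0],"yaw": -0.06,"hand": 40}
    - {"delta_pos": [-14,-39,0],"yaw": -0.03,"hand": 40}
    - {"delta_pos": [0,0,0],"yaw": 0,"hand": 40}
    - {"delta_pos": [0,0,0],"yaw": 0,"hand": 40}

```text
clock: 6.07
eef_pos: [446.7, -278.1, 131.4]
eef_rot: [-3.141, 0.001, -0.216]
wrist_force: [0.1, 0.0, -0.2]
finger_gap: 39.8
```

Emit:
drive_tool:
  steps:
    - {"delta_pos": [-2.3,-1.7,-30],"yaw": 0,"hand": 40}
    - {"delta_pos": [0,0,-30],"yaw": 0,"hand": 40}
    - {"delta_pos": [0,0,-20],"yaw": 0,"hand": 40}
    - {"delta_pos": [0,0,-13],"yaw": 0,"hand": 40}
    - {"delta_pos": [0,0,-7],"yaw": 0,"hand": 40}

```text
clock: 6.48
eef_pos: [445.0, -276.6, 30.0]
eef_rot: [-3.14, 0.003, -0.211]
wrist_force: [-0.1, -0.3, 0.8]
finger_gap: 40.2
```

Emit:
drive_tool:
  steps:
    - {"delta_pos": [0,0,0],"yaw": 0,"hand": 5}
    - {"delta_pos": [0,0,0],"yaw": 0,"hand": 5}
    - {"delta_pos": [0,0,0],"yaw": 0,"hand": 5}
    - {"delta_pos": [0,0,0],"yaw": 0,"hand": 5}
    - {"delta_pos": [0,0,0],"yaw": 0,"hand": 5}
  squeeze: 12

```text
clock: 6.9
eef_pos: [445.7, -278.6, 33.2]
eef_rot: [3.141, -0.002, -0.213]
wrist_force: [0.4, 1.9, 4.1]
finger_gap: 13.9
```

Emit:
drive_tool:
  steps:
    - {"delta_pos": [0,0,5],"yaw": 0,"hand": 5}
    - {"delta_pos": [0,0,25],"yaw": 0,"hand": 5}
    - {"delta_pos": [0,0,40],"yaw": 0,"hand": 5}
    - {"delta_pos": [0,0,30],"yaw": 0,"hand": 5}
    - {"delta_pos": [0,0,0],"yaw": 0,"hand": 5}

```text
clock: 7.32
eef_pos: [447.2, -279.9, 138.7]
eef_rot: [3.138, -0.008, -0.213]
wrist_force: [0.4, 0.1, -0.1]
finger_gap: 14.3
```

Run:
```python
from h import *
c=snap('wrist','w3');s=manip.read_state();print(s['clock'],s['eef_pos'],s['eef_rot'],s['wrist_force'],s['finger_gap'])
```

```text
7.3667 [ 446.31845873 -279.26255039  135.51712197] [ 3.13920292 -0.00538407 -0.21322529] [-0.20564728 -0.3424367  -1.18195372] 13.587014350068527
```

View pics/w3.png

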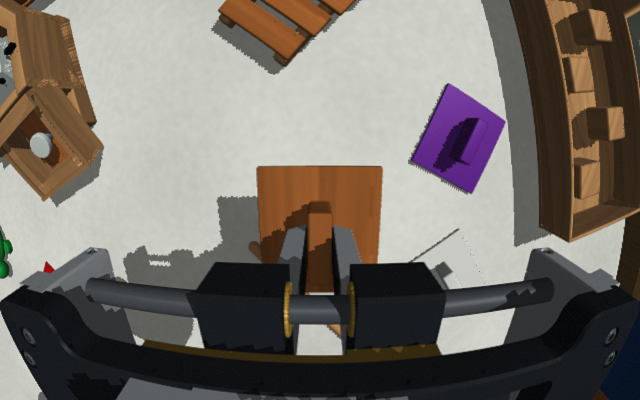

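Run:
```python
from h import *
c=load('w3');f=c['frame'].astype(int);w=wcloud(c)
t=np.array([446.3,-279.3,135.5]);yaw=-.213
m=(f[...,0]>f[...,2]*1.7)&(w[...,2]>60);m[:160]=0;m[265:]=0;m[:,:250]=0;m[:,390:]=0
d=w-t;lx=d[...,0]*np.cos(yaw)+d[...,1]*np.sin(yaw);ly=-d[...,0]*np.sin(yaw)+d[...,1]*np.cos(yaw);dz=d[...,2]
p=m&(dz<-15);A=np.c_[lx[p],ly[p],np.ones(p.sum())];print('plate',p.sum(),np.linalg.lstsq(A,dz[p],rcond=None)[0])
print('front edge',np.nanpercentile(lx[p],[97,99,99.8]),'y',np.nanpercentile(ly[p],[.5,99.5]))
r=m&(dz>-8);print('rib',np.nanpercentile(lx[r],[50,99]),np.nanmedian(dz[r]),np.nanpercentile(ly[r],[1,99]))
```

```text
plate 8514 [ 6.11512041e-03 -3.30891433e-03 -2.39748146e+01]
front edge [44.02140238 44.84904436 45.01026619] y [-40.41018638  38.15020175]
rib [ 9.25883802 23.30573176] 3.8298023957155465 [-8.39226396  5.68563892]
```

The cover is held level, with its plate front edge 45 mm ahead of the TCP and its underside about 29 mm below. The jaws centre the rib, so the rib offset shows that the wrist camera reads about 1.2 mm to one side. With that corrected, the seat centre agrees with the other two cameras. Carrying the cover to the light.

Emit:
drive_tool:
  steps:
    - {"delta_pos": [10,38,2],"yaw": 0.06,"hand": 5}
    - {"delta_pos": [10,38,2],"yaw": 0.06,"hand": 5}
    - {"delta_pos": [10,38,0],"yaw": 0.06,"hand": 5}
    - {"delta_pos": [10,38,0],"yaw": 0.06,"hand": 5}
    - {"delta_pos": [10,38,0],"yaw": 0.06,"hand": 5}

```text
clock: 7.78
eef_pos: [494.8, -86.6, 135.3]
eef_rot: [-3.141, 0.002, 0.089]
wrist_force: [0.9, -0.3, -1.4]
finger_gap: 14.0
```

Emit:
drive_tool:
  steps:
    - {"delta_pos": [10,38,0],"yaw": 0.06,"hand": 5}
    - {"delta_pos": [10,38,0],"yaw": 0.03,"hand": 5}
    - {"delta_pos": [0,4,0],"yaw": 0,"hand": 5}
    - {"delta_pos": [0,0,0],"yaw": 0,"hand": 5}
    - {"delta_pos": [0,0,0],"yaw": 0,"hand": 5}

```text
clock: 8.2
eef_pos: [514.7, -8.7, 135.4]
eef_rot: [-3.141, 0.002, 0.177]
wrist_force: [0.6, -0.5, -0.1]
finger_gap: 14.1
```

```bash
cat >> h.py <<'E'
def st():
    s=manip.read_state();y=np.deg2rad(10.15);d=s['eef_pos'][:2]-[576,1]
    print(round(s['clock'],2),s['eef_pos'].round(1),s['eef_rot'].round(3),'F',s['wrist_force'].round(1),'gap',round(s['finger_gap'],1),'lx',round(d[0]*np.cos(y)+d[1]*np.sin(y),1),'ly',round(-d[0]*np.sin(y)+d[1]*np.cos(y),1))
E
python3 - <<'E'
from h import *
c=snap('wrist','w4');st()
E
```

```text
8.25 [514.8  -9.3 135.6] [-3.141e+00  1.000e-03  1.760e-01] F [ 0.1  0.2 -0.9] gap 14.4 lx -62.0 ly 0.7
```

View pics/w4.png

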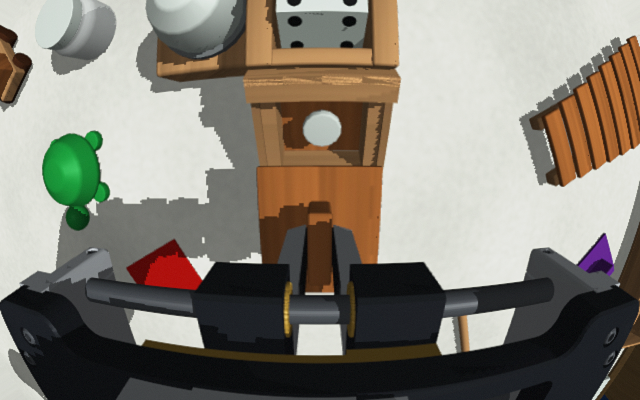

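Cover and seat are both in this view (plate front edge at row 166, lip at row 100), so I can measure them relative to each other.

Run:
```python
from h import *
c=load('w4');f=c['frame'].astype(int);w=wcloud(c)
yaw=np.deg2rad(10.15);t=np.array([514.8,-9.3,135.6])
d=w-t;lx=d[...,0]*np.cos(yaw)+d[...,1]*np.sin(yaw);ly=-d[...,0]*np.sin(yaw)+d[...,1]*np.cos(yaw);Z=d[...,2]
br=f[...,0]>f[...,2]*1.25
p=br&(abs(Z+24)<6)&(lx<48)&(lx>5)&(abs(ly)<45);print('plate',np.nanmedian(Z[p]),np.nanpercentile(lx[p],[97,99.8]),'y',np.nanpercentile(ly[p],[.5,99.5]))
r=(lx>46)&(abs(ly)<60)&(Z>-100)&br
for x0 in (60,68,76):
    mm=r&(abs(lx-x0)<2); print('seat y',x0,np.nanpercentile(ly[mm],[.5,99.5]))
v,u=np.nonzero(r); 
k=r&(Z>-45)&(Z<-25)&(lx<105); print('lip top y',np.nanpercentile(ly[k],[.5,99.5]),'rect',cv2.minAreaRect(w[k][:,:2].astype(np.float32)))
for y0,y1 in [(-42,-35),(35,42),(-50,-46),(46,50)]:
    print(y0,' '.join(f'{x}:{np.nanmedian(Z[r&(abs(lx-x)<1.5)&(ly>y0)&(ly<y1)]):.1f}' for x in range(49,112,3)))
mm=r&(abs(abs(ly+.8)-38)<3)&(lx>50)&(lx<84)
A=np.c_[lx[mm]-62,np.ones(mm.sum())];s=np.linalg.lstsq(A,Z[mm],rcond=None)[0];q=abs(Z[mm]-A@s)<2.5
print('ledge at lx=62',np.linalg.lstsq(A[q],Z[mm][q],rcond=None)[0],q.sum())
b=(f.max(-1)-f.min(-1)<30)&(f.min(-1)>100);b[:105]=0;b[152:]=0;b[:,:295]=0;b[:,350:]=0
print('button',b.sum(),np.nanmedian(lx[b]),np.nanmedian(ly[b]),np.nanmedian(Z[b]))
```

```text
plate -27.46387763074432 [42.99879823 43.96697862] y [-39.44425194  39.60118347]
seat y 60 [-51.3627315   47.81760923]
seat y 68 [-51.51576808  47.85615778]
seat y 76 [-50.79794679  48.11418999]
lip top y [-50.98785715  47.78416354] rect ((608.3042602539062, 5.872169494628906), (20.513742446899414, 100.30638122558594), 10.153412818908691)
-42 49:-78.0 52:-76.0 55:-74.8 58:-72.7 61:-71.0 64:-69.3 67:-67.8 70:-65.7 73:-64.4 76:-62.4 79:-60.7 82:-59.3 85:-56.5 88:-39.3 91:-37.5 94:-35.5 97:-33.8 100:-32.6 103:-36.3 106:-41.4 109:-36.9
35 49:-77.8 52:-75.9 55:-74.6 58:-72.7 61:-70.8 64:-68.7 67:-67.4 70:-65.3 73:-64.0 76:-62.2 79:-60.3 82:-58.9 85:-41.6 88:-39.1 91:-37.5 94:-35.5 97:-33.7 100:-32.7 103:-36.9 106:-41.6 109:-37.2
-50 49:-74.4 52:-72.5 55:-70.9 58:-68.8 61:-67.4 64:-65.8 67:-63.7 70:-62.8 73:-60.3 76:-58.7 79:-57.1 82:-55.1 85:-53.4 88:-39.3 91:-37.5 94:-35.5 97:-33.9 100:-32.5 103:-36.0 106:-40.9 109:-37.5
46 49:-74.0 52:-72.4 55:-70.7 58:-69.4 61:-67.2 64:-65.8 67:-63.4 70:-62.5 73:-60.4 76:-58.7 79:-56.5 82:-55.2 85:-41.9 88:-39.3 91:-37.3 94:-35.5 97:-33.7 100:-32.7 103:-36.1 106:-41.4 109:-37.3
ledge at lx=62 [  0.57472107 -70.28098764] 718
button 1069 66.16567199624804 -2.1591112393683503 -73.88966877926808
```

Run:
```python
from h import *
for n,t,yaw in [('w3',[446.3,-279.3,135.5],-.213),('w4',[514.8,-9.3,135.6],.176)]:
    c=load(n);f=c['frame'].astype(int);w=wcloud(c)
    d=w-np.array(t);lx=d[...,0]*np.cos(yaw)+d[...,1]*np.sin(yaw);ly=-d[...,0]*np.sin(yaw)+d[...,1]*np.cos(yaw);Z=d[...,2]
    p=(f[...,0]>f[...,2]*1.4)&(Z>-34)&(Z<-16)&(lx<50)&(lx>15)&(abs(ly)<46)
    cc=cv2.connectedComponentsWithStats(p.astype(np.uint8));p=cc[1]==1+np.argmax(cc[2][1:,4])
    A=np.c_[lx[p],ly[p],np.ones(p.sum())];s=np.linalg.lstsq(A,Z[p],rcond=None)[0];print(n,p.sum(),s)
    for x in (18,22,26,30,34,38,42):
        q=p&(abs(lx-x)<1.5);print(x,round(float(np.nanmedian(Z[q])),1),np.nanpercentile(ly[q],[1,99]).round(1))
    # top rib
    r=(f[...,0]>f[...,2]*1.4)&(Z>-12)&(Z<12)&(abs(ly)<12)&(lx<30);r[:195]=0
    print('rib',r.sum(),np.nanmedian(Z[r]),np.nanpercentile(ly[r],[2,98]),np.nanpercentile(lx[r],99))
```

```text
w3 5619 [-5.84054651e-03 -3.58512989e-03 -2.35920358e+01]
18 -23.8 [-40.3  37.8]
22 -23.8 [-39.8  37.6]
26 -23.7 [-40.3  37.5]
30 -23.7 [-40.2  37.3]
34 -23.7 [-39.9  37.7]
38 -23.7 [-39.7  37.4]
42 -23.7 [-40.2  37.3]
rib 1968 3.7672780088241353 [-8.06732168  5.58538469] 23.25866379437456
w4 5484 [-2.66905289e-02  6.69997757e-04 -2.66182169e+01]
18 -27.4 [-38.8  38.9]
22 -27.3 [-38.6  38.8]
26 -27.3 [-39.1  39. ]
30 -27.5 [-38.8  39. ]
34 -27.5 [-38.7  38.8]
38 -27.5 [-38.5  38.7]
42 -27.7 [-39.1  39.2]
rib 1906 0.4206942544141725 [-6.87479127  6.67825892] 21.87068720913111
```

In the w3 picture the arm was still settling. The steadier w4 view gives these relative values:
- Plate corner at TCP (+44.0, -32.4).
- Seat origin at TCP (+63.5, -69.5).
- Lateral shift of about -1.5 mm.

Moving to the insertion start.

Emit:
drive_tool:
  steps:
    - {"delta_pos": [8,1,-6],"yaw": 0,"hand": 5}
    - {"delta_pos": [8,1,-6],"yaw": 0,"hand": 5}
    - {"delta_pos": [9,1,-6],"yaw": 0,"hand": 5}
    - {"delta_pos": [0,0,0],"yaw": 0,"hand": 5}
    - {"delta_pos": [0,0,0],"yaw": 0,"hand": 5}

```text
clock: 8.67
eef_pos: [540.3, -6.0, 117.3]
eef_rot: [-3.141, 0.001, 0.176]
wrist_force: [-0.5, -0.3, -1.1]
finger_gap: 13.7
```

Run:
```python
from h import *
st();c=snap('wrist','w5')
s=manip.read_state();yaw=.177
f=c['frame'].astype(int);w=wcloud(c)
d=w-s['eef_pos'];lx=d[...,0]*np.cos(yaw)+d[...,1]*np.sin(yaw);ly=-d[...,0]*np.sin(yaw)+d[...,1]*np.cos(yaw);Z=d[...,2]
br=f[...,0]>f[...,2]*1.25
p=br&(abs(Z+27.5)<5)&(lx<48)&(lx>15)&(abs(ly)<46)
print('plate',np.nanmedian(Z[p]),np.nanpercentile(lx[p],99),np.nanpercentile(ly[p],[1,99]))
for y0,y1 in [(-42,-35),(35,42)]:
    print(y0,' '.join(f'{x}:{np.nanmedian(Z[br&(abs(lx-x)<1)&(ly>y0)&(ly<y1)]):.1f}' for x in range(48,82,2)))
k=br&(Z>-27)&(Z<-10)&(lx>58)&(lx<80);print('lip y',np.nanpercentile(ly[k],[.5,99.5]),np.nanpercentile(lx[k],1))
b=(f.max(-1)-f.min(-1)<30)&(f.min(-1)>100)&(abs(lx-42)<20)&(abs(ly)<20)&(Z<-40);print('button',b.sum(),np.nanmedian(lx[b]),np.nanmedian(ly[b]),np.nanmedian(Z[b]))
```

```text
8.67 [540.3  -6.  117.3] [-3.141e+00  1.000e-03  1.760e-01] F [-0.5 -0.3 -1.1] gap 13.7 lx -36.4 ly -0.6
plate -27.683868302227125 43.48546186953241 [-39.67915562  38.50750799]
-42 48:-45.9 50:-44.7 52:-43.4 54:-42.8 56:-41.0 58:-40.4 60:-22.3 62:-21.7 64:-20.3 66:-19.5 68:-18.0 70:-16.9 72:-15.7 74:-14.5 76:-16.0 78:-19.6 80:-22.9
35 48:-46.0 50:-44.6 52:-43.1 54:-42.0 56:-40.9 58:-39.8 60:-22.6 62:-21.4 64:-20.6 66:-19.2 68:-17.9 70:-17.0 72:-15.9 74:-14.6 76:-16.0 78:-19.9 80:-23.4
lip y [-49.84309765  48.97531441] 59.562623041541336
button 610 46.42082362519602 -1.367422297866442 -53.50635169155447
```

View pics/w5.png

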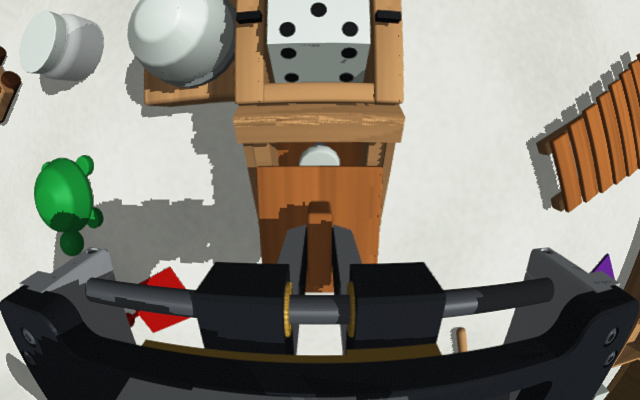

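The plate is aligned with the lip: lateral offset is under 0.5 mm and the plate top sits about 1.3 mm below the lip underside. I'll lower 0.6 mm and slide in.

Emit:
drive_tool:
  steps:
    - {"delta_pos": [5,0.9,-0.6],"yaw": 0,"hand": 5}
    - {"delta_pos": [5,0.9,0],"yaw": 0,"hand": 5}
    - {"delta_pos": [4,0.7,0],"yaw": 0,"hand": 5}
    - {"delta_pos": [3,0.5,0],"yaw": 0,"hand": 5}
    - {"delta_pos": [3,0.5,0],"yaw": 0,"hand": 5}

```text
clock: 9.13
eef_pos: [560.7, -1.9, 117.7]
eef_rot: [3.142, -0.0, 0.177]
wrist_force: [0.2, 0.6, 0.0]
finger_gap: 13.8
```

Emit:
drive_tool:
  steps:
    - {"delta_pos": [2,0.4,0],"yaw": 0,"hand": 5}
    - {"delta_pos": [2,0.4,0],"yaw": 0,"hand": 5}
    - {"delta_pos": [0,0,0],"yaw": 0,"hand": 5}

```text
clock: 9.38
eef_pos: [564.5, -1.1, 117.6]
eef_rot: [-3.142, -0.0, 0.177]
wrist_force: [-0.0, 0.0, -0.4]
finger_gap: 13.7
```

Run:
```python
from h import *
st();c=snap('wrist','w6');im=c['frame'][60:300,200:440,::-1];cv2.imwrite('pics/w6c.png',cv2.resize(im,(600,600),interpolation=2))
```

```text
9.38 [564.5  -1.1 117.6] [-3.142 -0.     0.177] F [-0.   0.  -0.4] gap 13.7 lx -11.7 ly -0.0
```

View pics/w6c.png

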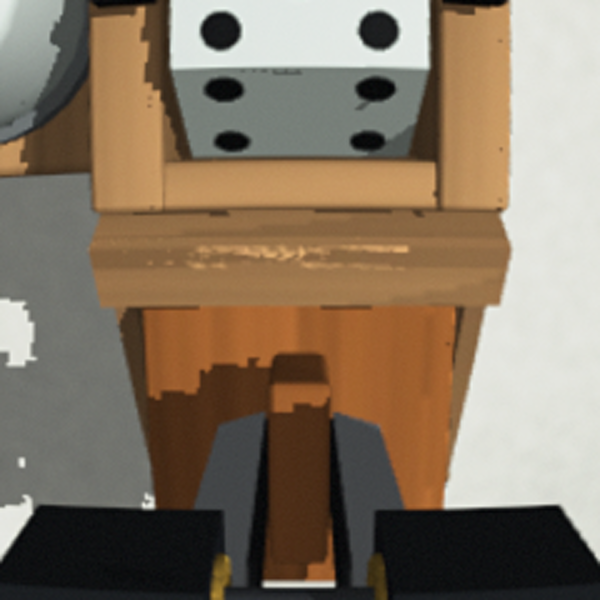

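The plate is under the lip with no contact force and even side gaps. Next I'll swing it down with a lighter grip so the rib can turn in the pads.

Emit:
drive_tool:
  steps:
    - {"delta_pos": [1,0.2,-0.5],"yaw": 0,"hand": 5}
    - {"delta_pos": [-1.4,-0.2,-2.4],"yaw": 0,"hand": 5}
    - {"delta_pos": [-1.4,-0.2,-2.4],"yaw": 0,"hand": 5}
    - {"delta_pos": [-1.4,-0.2,-2.4],"yaw": 0,"hand": 5}
  squeeze: 6

```text
clock: 9.77
eef_pos: [560.9, -1.6, 109.7]
eef_rot: [3.142, -0.0, 0.177]
wrist_force: [0.3, -0.6, 0.3]
finger_gap: 14.5
```

```bash
cat >> h.py <<'E'
def tilt(tag):
    c=snap('wrist',tag);s=manip.read_state();yaw=.177
    f=c['frame'].astype(int);w=wcloud(c);d=w-s['eef_pos']
    lx=d[...,0]*np.cos(yaw)+d[...,1]*np.sin(yaw);ly=-d[...,0]*np.sin(yaw)+d[...,1]*np.cos(yaw);Z=d[...,2]
    p=(f[...,0]>f[...,2]*1.6)&(lx>12)&(lx<60)&(abs(ly)<36)&(abs(ly)>18)&(Z>-40)
    A=np.c_[lx[p],ly[p],np.ones(p.sum())];s0=np.linalg.lstsq(A,Z[p],rcond=None)[0]
    q=abs(Z[p]-A@s0)<2; s0=np.linalg.lstsq(A[q],Z[p][q],rcond=None)[0]
    print('plate n',q.sum(),'of',p.sum(),'tilt deg',np.rad2deg(np.arctan(s0[:2])).round(1),'z@0',s0[2].round(1))
    im=c['frame'][60:300,200:440,::-1];cv2.imwrite(f'pics/{tag}c.png',cv2.resize(im,(600,600),interpolation=2))
E
python3 - <<'E'
from h import *
st();tilt('w7')
E
```

```text
9.77 [560.9  -1.6 109.7] [ 3.142 -0.     0.177] F [ 0.3 -0.6  0.3] gap 14.5 lx -15.3 ly 0.1
plate n 199 of 5553 tilt deg [ 4.5 -0.1] z@0 -13.3
```

View pics/w7c.png

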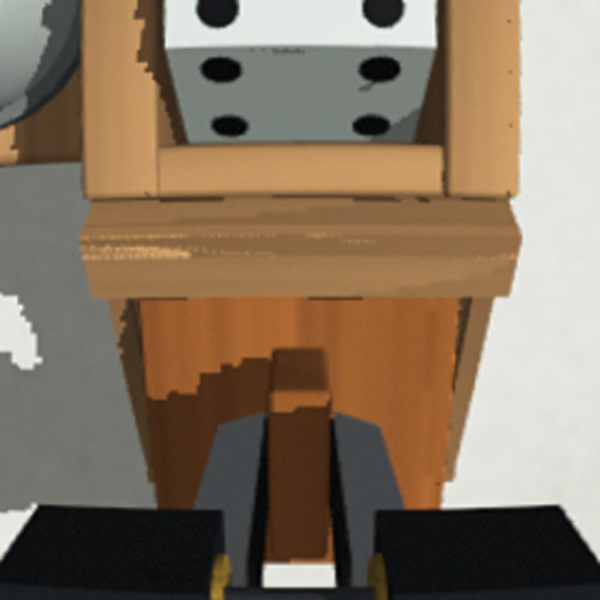

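```bash
sed -i 's/(lx>12)&(lx<60)/(lx>12)\&(lx<38)\&(Z<-10)/' h.py
python3 - <<'E'
from h import *
st();tilt('w8')
c=load('w8');w=wcloud(c);
for u in (270,370):
    print([tuple(w[v,u].round(1)) for v in range(160,260,12)])
E
```

```text
9.82 [560.5  -1.6 109.3] [-3.141e+00  1.000e-03  1.770e-01] F [ 0.6  0.  -0.2] gap 14.0 lx -15.7 ly 0.1
plate n 2089 of 2090 tilt deg [ 7.4 -0.1] z@0 -27.4
[(np.float64(605.0), np.float64(33.5), np.float64(102.3)), (np.float64(597.1), np.float64(33.3), np.float64(95.8)), (np.float64(588.1), np.float64(33.3), np.float64(87.6)), (np.float64(580.2), np.float64(32.5), np.float64(85.9)), (np.float64(571.9), np.float64(31.6), np.float64(84.1)), (np.float64(563.5), np.float64(30.7), np.float64(82.9)), (np.float64(554.7), np.float64(29.8), np.float64(81.6)), (np.float64(546.2), np.float64(28.7), np.float64(81.7)), (np.float64(535.8), np.float64(27.9), np.float64(78.6))]
[(np.float64(614.8), np.float64(-21.4), np.float64(101.9)), (np.float64(607.5), np.float64(-23.7), np.float64(97.3)), (np.float64(599.0), np.float64(-27.1), np.float64(87.8)), (np.float64(591.2), np.float64(-29.0), np.float64(86.3)), (np.float64(583.0), np.float64(-31.3), np.float64(83.9)), (np.float64(574.7), np.float64(-33.4), np.float64(82.4)), (np.float64(566.2), np.float64(-35.5), np.float64(81.4)), (np.float64(557.3), np.float64(-37.8), np.float64(80.2)), (np.float64(548.3), np.float64(-40.0), np.float64(79.5))]
```

The cover is turning in the pads, with tilt at 7.4° as planned. Continuing.

Emit:
drive_tool:
  steps:
    - {"delta_pos": [-0.6,-0.1,-2.6],"yaw": 0,"hand": 5}
    - {"delta_pos": [-0.6,-0.1,-2.6],"yaw": 0,"hand": 5}
    - {"delta_pos": [-0.6,-0.1,-2.6],"yaw": 0,"hand": 5}
    - {"delta_pos": [0,0,0],"yaw": 0,"hand": 5}

```text
clock: 10.2
eef_pos: [559.0, -1.9, 101.5]
eef_rot: [-3.141, 0.001, 0.177]
wrist_force: [0.2, 0.7, -0.8]
finger_gap: 13.7
```

Run:
```python
from h import *
st();tilt('w9')
```

```text
10.2 [559.   -1.9 101.5] [-3.141e+00  1.000e-03  1.770e-01] F [ 0.2  0.7 -0.8] gap 13.7 lx -17.2 ly 0.2
plate n 2156 of 2158 tilt deg [16.6  0. ] z@0 -27.7
```

Emit:
drive_tool:
  steps:
    - {"delta_pos": [0.2,0,-2.4],"yaw": 0,"hand": 5}
    - {"delta_pos": [0.2,0,-2.4],"yaw": 0,"hand": 5}
    - {"delta_pos": [0.2,0,-2],"yaw": 0,"hand": 5}
    - {"delta_pos": [0,0,0],"yaw": 0,"hand": 5}

```text
clock: 10.58
eef_pos: [559.7, -1.8, 94.8]
eef_rot: [-3.141, 0.001, 0.177]
wrist_force: [-0.7, -0.1, -0.6]
finger_gap: 14.0
```

Run:
```python
from h import *
st();tilt('w10')
```

```text
10.58 [559.7  -1.8  94.8] [-3.141e+00  1.000e-03  1.770e-01] F [-0.7 -0.1 -0.6] gap 14.0 lx -16.5 ly 0.1
plate n 2062 of 2063 tilt deg [24.9 -0. ] z@0 -28.2
```

View pics/w10c.png

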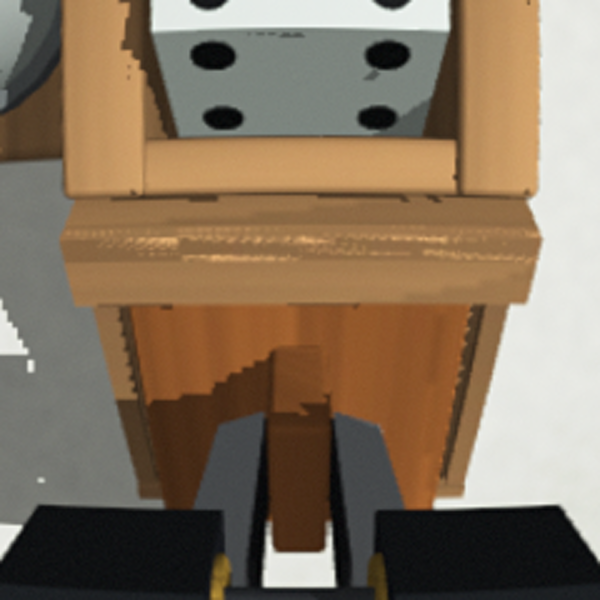

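5° to go. To be sure the lower edge clears the stop wall, I'll nudge up-slope until the back wall is felt, then lower.

Emit:
drive_tool:
  steps:
    - {"delta_pos": [0.9,0.2,0.5],"yaw": 0,"hand": 5}
    - {"delta_pos": [0.9,0.2,0.5],"yaw": 0,"hand": 5}
    - {"delta_pos": [0,0,0],"yaw": 0,"hand": 5}

```text
clock: 10.88
eef_pos: [562.0, -1.4, 96.6]
eef_rot: [3.141, -0.001, 0.177]
wrist_force: [1.0, -0.4, -0.5]
finger_gap: 14.1
```

Emit:
drive_tool:
  steps:
    - {"delta_pos": [0.9,0.2,0.5],"yaw": 0,"hand": 5}
    - {"delta_pos": [0.9,0.2,0.5],"yaw": 0,"hand": 5}
    - {"delta_pos": [0,0,0],"yaw": 0,"hand": 5}

```text
clock: 11.13
eef_pos: [563.7, -1.0, 97.5]
eef_rot: [3.142, -0.0, 0.177]
wrist_force: [-0.3, 0.2, -0.5]
finger_gap: 14.1
```

Run:
```python
from h import *
st();tilt('w11');c=snap('scene','s4')
im=c['frame'][190:310,240:400,::-1];cv2.imwrite('pics/s4c.png',cv2.resize(im,(768,576),interpolation=2))
```

```text
11.13 [563.7  -1.   97.5] [ 3.142 -0.     0.177] F [-0.3  0.2 -0.5] gap 14.1 lx -12.5 ly 0.2
plate n 1719 of 1719 tilt deg [25.1 -0. ] z@0 -28.1
```

View pics/s4c.png

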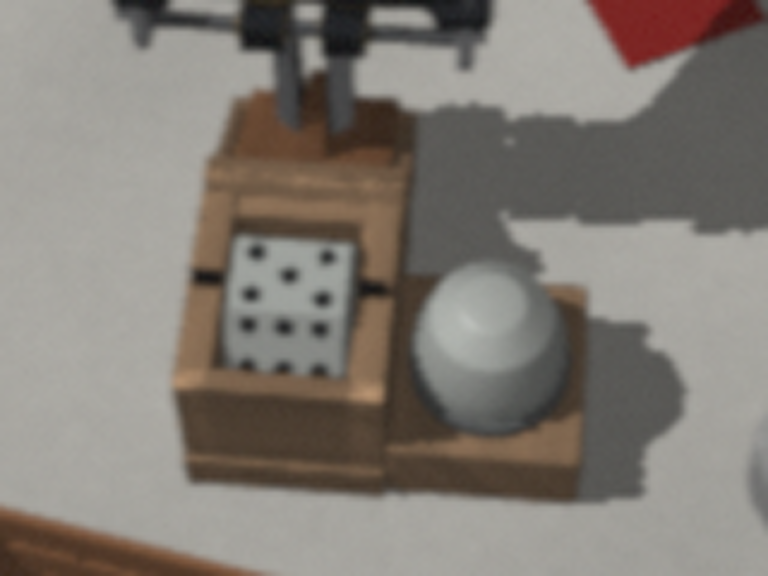

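Corner estimate is about 46 mm up the seat, close to the back wall. Lowering the last 5°.

Emit:
drive_tool:
  steps:
    - {"delta_pos": [-0.3,-0.1,-1.6],"yaw": 0,"hand": 5}
    - {"delta_pos": [-0.3,-0.1,-1.6],"yaw": 0,"hand": 5}
    - {"delta_pos": [-0.4,0,-1.6],"yaw": 0,"hand": 5}
    - {"delta_pos": [0,0,0],"yaw": 0,"hand": 5}

```text
clock: 11.57
eef_pos: [563.0, -1.2, 93.2]
eef_rot: [3.141, -0.002, 0.177]
wrist_force: [-0.6, 1.2, 3.5]
finger_gap: 13.9
```

Run:
```python
from h import *
st();tilt('w12')
```

```text
11.57 [563.   -1.2  93.2] [ 3.141e+00 -2.000e-03  1.770e-01] F [-0.6  1.2  3.5] gap 13.9 lx -13.1 ly 0.1
plate n 1665 of 1665 tilt deg [26.5  0.1] z@0 -26.3
```

View pics/w12c.png

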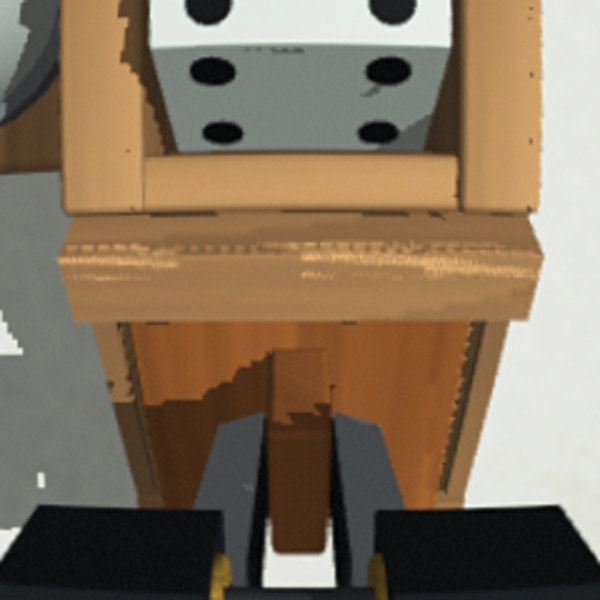

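Tilt stalled at 26.5° with 3.5 N, and the geometry says the lower edge is sitting on top of the 5 mm stop wall. I'll lift a little and push further up-slope to the back wall.

Emit:
drive_tool:
  steps:
    - {"delta_pos": [0,0,1.5],"yaw": 0,"hand": 5}
    - {"delta_pos": [0.5,0.1,1.5],"yaw": 0,"hand": 5}
    - {"delta_pos": [0.9,0.2,0.5],"yaw": 0,"hand": 5}
    - {"delta_pos": [0.9,0.2,0.5],"yaw": 0,"hand": 5}
    - {"delta_pos": [0,0,0],"yaw": 0,"hand": 5}
  squeeze: 10

```text
clock: 12.03
eef_pos: [564.9, -0.7, 96.5]
eef_rot: [-3.142, 0.0, 0.177]
wrist_force: [-1.1, -0.3, -1.2]
finger_gap: 13.7
```

Run:
```python
from h import *
st();tilt('w13');c=snap('scene','s5');w=cloud(c)
im=c['frame'][190:310,240:400,::-1];cv2.imwrite('pics/s5c.png',cv2.resize(im,(768,576),interpolation=2))
```

```text
12.03 [564.9  -0.7  96.5] [-3.142  0.     0.177] F [-1.1 -0.3 -1.2] gap 13.7 lx -11.3 ly 0.2
plate n 1603 of 1604 tilt deg [26.7 -0. ] z@0 -26.4
```

View pics/s5c.png

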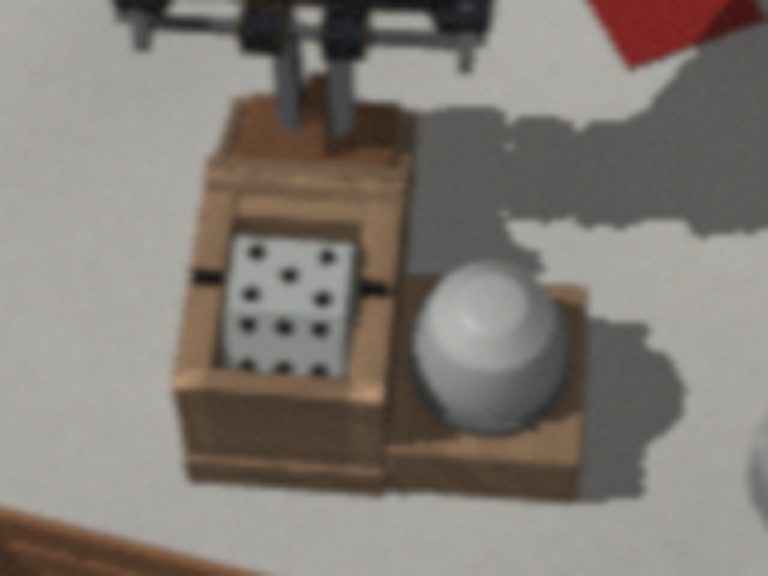

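Emit:
drive_tool:
  steps:
    - {"delta_pos": [0.9,0.2,0.4],"yaw": 0,"hand": 5}
    - {"delta_pos": [0.9,0.2,0.4],"yaw": 0,"hand": 5}
    - {"delta_pos": [0,0,0],"yaw": 0,"hand": 5}

```text
clock: 12.38
eef_pos: [566.7, -0.3, 97.4]
eef_rot: [-3.142, -0.0, 0.177]
wrist_force: [-0.6, -0.6, -0.5]
finger_gap: 13.9
```

Emit:
drive_tool:
  steps:
    - {"delta_pos": [0.9,0.2,0.4],"yaw": 0,"hand": 5}
    - {"delta_pos": [0.9,0.2,0.4],"yaw": 0,"hand": 5}
    - {"delta_pos": [0,0,0],"yaw": 0,"hand": 5}

```text
clock: 12.63
eef_pos: [567.3, -0.2, 97.5]
eef_rot: [-3.141, 0.004, 0.177]
wrist_force: [-7.0, -1.6, -1.1]
finger_gap: 13.8
```

The back wall is felt at 7 N. Backing off slightly and lowering.

Emit:
drive_tool:
  steps:
    - {"delta_pos": [-1.4,-0.3,-1.2],"yaw": 0,"hand": 5}
    - {"delta_pos": [-0.5,-0.1,-1.5],"yaw": 0,"hand": 5}
    - {"delta_pos": [-0.3,-0.1,-1.5],"yaw": 0,"hand": 5}
    - {"delta_pos": [-0.3,0,-1.5],"yaw": 0,"hand": 5}
    - {"delta_pos": [0,0,0],"yaw": 0,"hand": 5}
  squeeze: 6

```text
clock: 13.05
eef_pos: [565.9, -0.4, 92.4]
eef_rot: [3.142, -0.0, 0.177]
wrist_force: [-0.9, 0.3, -0.3]
finger_gap: 13.7
```

Run:
```python
from h import *
st();tilt('w14')
```

```text
13.05 [ 5.659e+02 -4.000e-01  9.240e+01] [ 3.142 -0.     0.177] F [-0.9  0.3 -0.3] gap 13.7 lx -10.2 ly 0.4
plate n 1348 of 1348 tilt deg [29.9  0. ] z@0 -27.0
```

View pics/w14c.png

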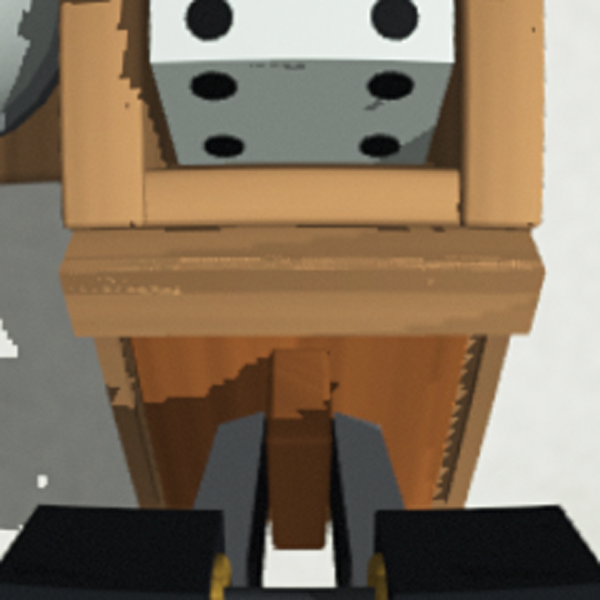

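Tilt is 29.9° and the plate height matches a flat seat. Opening and withdrawing.

Emit:
drive_tool:
  steps:
    - {"delta_pos": [0,0,-0.5],"yaw": 0,"hand": 5}
    - {"delta_pos": [0,0,0],"yaw": 0,"hand": 26}
    - {"delta_pos": [0,0,0],"yaw": 0,"hand": 30}
    - {"delta_pos": [0,0,0],"yaw": 0,"hand": 30}
    - {"delta_pos": [0,0,0],"yaw": 0,"hand": 30}

```text
clock: 13.52
eef_pos: [565.9, -0.5, 91.9]
eef_rot: [3.142, 0.0, 0.177]
wrist_force: [0.4, 0.1, 0.3]
finger_gap: 29.7
```

Emit:
drive_tool:
  steps:
    - {"delta_pos": [0,0,8],"yaw": 0,"hand": 34}
    - {"delta_pos": [-4,0,20],"yaw": 0,"hand": 34}
    - {"delta_pos": [-20,-3,30],"yaw": 0,"hand": 34}
    - {"delta_pos": [-30,-5,35],"yaw": 0,"hand": 34}
    - {"delta_pos": [-20,-3,20],"yaw": 0,"hand": 34}

```text
clock: 13.93
eef_pos: [494.0, -11.1, 204.4]
eef_rot: [3.141, -0.002, 0.177]
wrist_force: [1.4, 0.3, 1.5]
finger_gap: 33.9
```

Emit:
drive_tool:
  steps:
    - {"delta_pos": [0,0,0],"yaw": 0,"hand": 34}
    - {"delta_pos": [0,0,0],"yaw": 0,"hand": 34}
    - {"delta_pos": [0,0,0],"yaw": 0,"hand": 34}

```text
clock: 14.18
eef_pos: [495.1, -10.9, 201.1]
eef_rot: [-3.142, 0.0, 0.177]
wrist_force: [-0.1, -0.6, -0.5]
finger_gap: 34.1
```

Run:
```python
from h import *
st();c=snap('wrist','w15');s=manip.read_state();yaw=.177
f=c['frame'].astype(int);w=wcloud(c)
cv2.imwrite('pics/w15c.png',cv2.resize(c['frame'][20:240,200:460,::-1],(709,600),interpolation=2))
c2=snap('scene','s6');cv2.imwrite('pics/s6c.png',cv2.resize(c2['frame'][190:310,240:400,::-1],(768,576),interpolation=2))
snap('top','t6')
```

```text
14.18 [495.1 -10.9 201.1] [-3.142  0.     0.177] F [-0.1 -0.6 -0.5] gap 34.1 lx -81.7 ly 2.5
```

View pics/w15c.png

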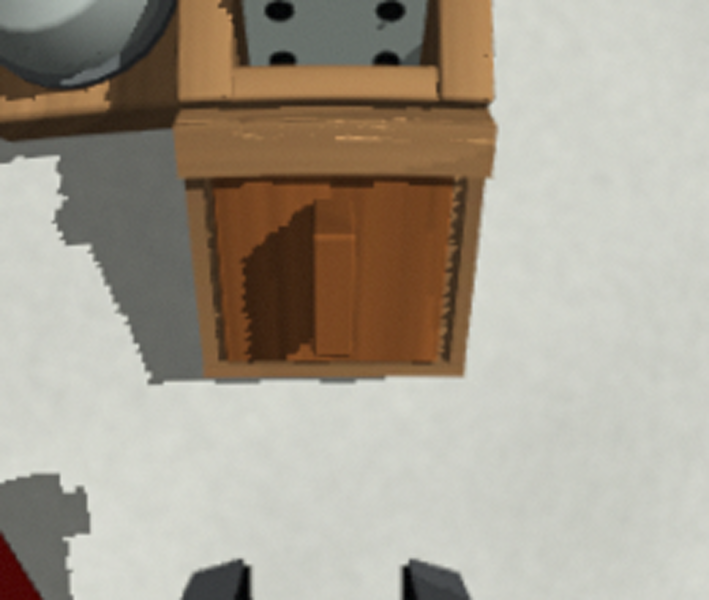

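View pics/s6c.png

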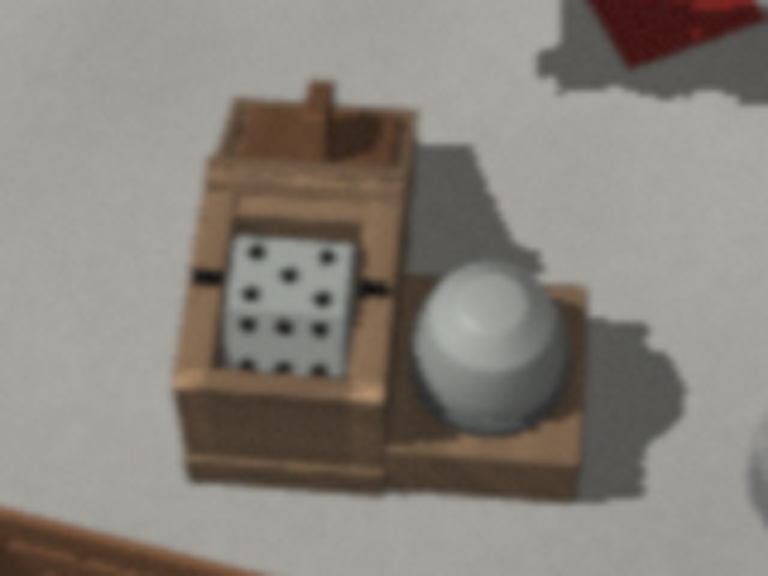

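View pics/t6.png

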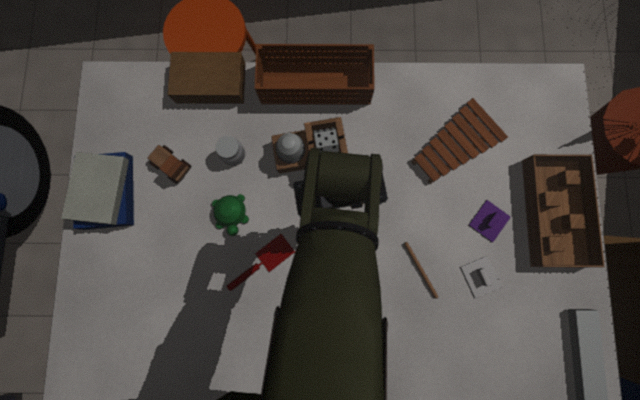

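The cover lies inside the frame with its edge under the lip, the drum shows five, and the toys are unmoved. One numeric check of tilt and position before handing in.

Run:
```python
from h import *
c=load('w15');f=c['frame'].astype(int);w=wcloud(c);yaw=.177
d=w-np.array([576,1,0]);lx=d[...,0]*np.cos(yaw)+d[...,1]*np.sin(yaw);ly=-d[...,0]*np.sin(yaw)+d[...,1]*np.cos(yaw);Z=w[...,2]
def fit(m):
    A=np.c_[lx[m],ly[m],np.ones(m.sum())];s=np.linalg.lstsq(A,Z[m],rcond=None)[0]
    for _ in range(3):
        q=abs(Z[m]-A@s)<1.5;s=np.linalg.lstsq(A[q],Z[m][q],rcond=None)[0]
    return s,q.sum()
pl=fit((abs(lx+5)<25)&(abs(ly+.5)<34)&(abs(ly+.5)>14)&(Z>30))
wl=fit((abs(lx+5)<28)&(abs(abs(ly+.5)-47)<1.5)&(Z>30))
print('plate',pl,'walls',wl,'deg',np.rad2deg(np.arctan(pl[0][0])),np.rad2deg(np.arctan(wl[0][0])))
print('plate above walls (normal, expect 5-3=2):',((pl[0]-wl[0])@[0,0,1])*np.cos(np.pi/6))
s=pl[0];h=(Z-(s[0]*lx+s[1]*ly+s[2]))*np.cos(np.pi/6)
r=(h>24)&(h<33)&(abs(lx+10)<50)&(abs(ly)<15);a=lx*.866+Z*.5
print('rib top h',np.median(h[r]),'y',np.percentile(ly[r],[2,98]),'slope extent',np.ptp(np.percentile(a[r],[1,99])))
so=0.5*.866+65.4*.5;print('rib centre x seat',np.percentile(a[r],[1,99]).mean()-so,'(+-1.5)')
```

```text
plate (array([5.74678138e-01, 4.64781920e-04, 7.11166112e+01]), np.int64(2117)) walls (array([5.84776896e-01, 2.24782487e-03, 6.88893636e+01]), np.int64(340)) deg 29.8850407742981 30.318109513875637
plate above walls (normal, expect 5-3=2): 1.928852999033316
rib top h 27.79457902076612 y [-6.69863573  6.25099822] slope extent 44.51150874213881
rib centre x seat -0.3560649288466138 (+-1.5)
```

```bash
python3 -c "
from cell import manip
print(manip.sign_off())"
```

```text
the job is handed in; nothing more can be done
None
```

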